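Witness a dish transfer: point, point, confirm

TASK

The green-lidded dish is to go into the green-framed incubator chamber; do the witness check for it. Point with the fingertips at the middle of the green dish from about 2 cm straight above, holding still there for a good two seconds, then point at the middle of the green chamber's window in the same way, then press the white button on the console right down and let it go. Touch nothing but the console, leave every dish where it stands, and travel well above (10 cm or more) the other dishes and chambers so that you never point at a wrong one.

Things in the scene. Friction and masses are not known exactly. Their poses are not given: they have to be found in the camera images.
- dish_green: loose round culture dish, clear base 51 mm across with a green lid 55 mm across (a thin white disc 38 mm across in the middle of the lid); 18 mm high in all, 30 g. Origin: centre of its underside; z up. It stands on the heated plate, so the lid's top face is 43 mm above the table
- dish_blue: loose round culture dish, clear base 51 mm across with a blue lid 55 mm across (a thin white disc 38 mm across in the middle of the lid); 18 mm high in all, 30 g. Origin: centre of its underside; z up. It stands on the heated plate, so the lid's top face is 43 mm above the table
- dish_red: loose round culture dish, clear base 51 mm across with a red lid 55 mm across (a thin white disc 38 mm across in the middle of the lid); 18 mm high in all, 30 g. Origin: centre of its underside; z up. It stands on the heated plate, so the lid's top face is 43 mm above the table
- dish_yellow: loose round culture dish, clear base 51 mm across with a yellow lid 55 mm across (a thin white disc 38 mm across in the middle of the lid); 18 mm high in all, 30 g. Origin: centre of its underside; z up. It stands on the heated plate, so the lid's top face is 43 mm above the table
- chamber_green: fixed incubator chamber lid: square white window 82 mm in a green frame 14 mm wide, 110 mm by 110 mm outside, 8 mm thick; along its edge toward -x runs a green finger lip 10 mm by 50 mm whose top is 14 mm above the origin. Origin: centre of its underside, on the incubator's top, 140 mm above the table, so the window's top face is 148 mm above the table; the middle of the window is straight above the origin; x and y along its edges
- chamber_blue: fixed incubator chamber lid: square white window 82 mm in a blue frame 14 mm wide, 110 mm by 110 mm outside, 8 mm thick; along its edge toward -x runs a blue finger lip 10 mm by 50 mm whose top is 14 mm above the origin. Origin: centre of its underside, on the incubator's top, 140 mm above the table, so the window's top face is 148 mm above the table; the middle of the window is straight above the origin; x and y along its edges
- chamber_red: fixed incubator chamber lid: square white window 82 mm in a red frame 14 mm wide, 110 mm by 110 mm outside, 8 mm thick; along its edge toward -x runs a red finger lip 10 mm by 50 mm whose top is 14 mm above the origin. Origin: centre of its underside, on the incubator's top, 140 mm above the table, so the window's top face is 148 mm above the table; the middle of the window is straight above the origin; x and y along its edges
- chamber_yellow: fixed incubator chamber lid: square white window 82 mm in a yellow frame 14 mm wide, 110 mm by 110 mm outside, 8 mm thick; along its edge toward -x runs a yellow finger lip 10 mm by 50 mm whose top is 14 mm above the origin. Origin: centre of its underside, on the incubator's top, 140 mm above the table, so the window's top face is 148 mm above the table; the middle of the window is straight above the origin; x and y along its edges
- confirm (a joint): round white push button 36 mm across on the console: 0 m when up, 0.006 m when fully down, pressed straight down; sprung, fully down takes about 5 N and it comes back by itself
- confirm_top (a point): centre of the button's top face when it is up (67 mm above the table, 10 mm above the 52 mm wide black collar round it); moves down with the button
- console: grey fixed witness console, 110 mm (x) by 100 mm (y) by 45 mm high, with a small dark display and the white button. Origin: centre of its underside; the button lies 22 mm from it toward -x
- incubator: white fixed bench incubator, 320 mm (x) by 300 mm (y), 140 mm high, with the four chamber lids two by two on its top, their centres 130 mm apart. Origin: centre of its underside
- warm_plate: fixed aluminium heated plate with a dark top, 240 mm by 240 mm, 25 mm high; the four dishes stand on it two by two, some 110 mm apart. Origin: centre of its underside
- jar: small loose specimen jar with a white cap, 48 mm across, 65 mm high, a bystander. Origin: centre of its underside
- marker: loose grey marker pen with a black cap, 138 mm long, 15 mm thick, lying on the table, a bystander. Origin: middle of its length, on the table side; x along it
- timer: loose white lab timer, 70 mm by 65 mm by 18 mm, a bystander. Origin: centre of its underside
Things that resemble listed ones, but are neither listed nor needed, are in the scene too. Leave any black look-alike of the dish_green alone.

How it is judged:
On the way, in this order (a step that is already met when the one before it is completed fails the run):
1. point at the green dish from just above its middle for two seconds (horizontal distance between the grasp point and dish_green below 0.025 m and z of the grasp point in the frame of dish_green between 0.018 and 0.098 m), for 1.8 s.
2. then point at the middle of the green chamber's window from just above for two seconds (horizontal distance between the grasp point and chamber_green below 0.03 m and z of the grasp point in the frame of chamber_green between 0.008 and 0.088 m), for 1.8 s.
3. then press the white button right down (value of joint confirm above 0.0045 m), for 0.04 s.
At the end, for the whole second after the job is handed in: Green dish (within 25 mm of its middle), then green window (30 mm) pointed at 1.8 s each, grasp point at most 80 mm above; then the button pressed 4.5 mm or more. At the end it is up (under 2 mm), the dishes rest on the heated plate, and no dish or bystander has moved over 6 mm (value of joint confirm below 0.002 m and distance of each of dish_green, dish_blue, dish_red, dish_yellow, jar, marker, timer from where it was at the start of the episode below 0.006 m and z of each of dish_green, dish_blue, dish_red, dish_yellow in the frame of warm_plate below 0.029 m and linear speed of each of dish_green, dish_blue, dish_red, dish_yellow below 0.02 m/s); the robot touches nothing.
It fails at once if a dish, chamber, the incubator, the heated plate or a bystander is touched by the fingers or arm ((contact force between the fingers and dish_green above 0.3 N or contact force between the fingers and dish_blue above 0.3 N or contact force between the fingers and dish_red above 0.3 N or contact force between the fingers and dish_yellow above 0.3 N or contact force between the fingers and chamber_green above 0.3 N or contact force between the fingers and chamber_blue above 0.3 N or contact force between the fingers and chamber_red above 0.3 N or contact force between the fingers and chamber_yellow above 0.3 N or contact force between the fingers and incubator above 0.3 N or contact force between the fingers and warm_plate above 0.3 N or contact force between the fingers and jar above 0.3 N or contact force between the fingers and marker above 0.3 N or contact force between the fingers and timer above 0.3 N) or (contact force between the arm and dish_green above 0.3 N or contact force between the arm and dish_blue above 0.3 N or contact force between the arm and dish_red above 0.3 N or contact force between the arm and dish_yellow above 0.3 N or contact force between the arm and chamber_green above 0.3 N or contact force between the arm and chamber_blue above 0.3 N or contact force between the arm and chamber_red above 0.3 N or contact force between the arm and chamber_yellow above 0.3 N or contact force between the arm and incubator above 0.3 N or contact force between the arm and warm_plate above 0.3 N or contact force between the arm and jar above 0.3 N or contact force between the arm and marker above 0.3 N or contact force between the arm and timer above 0.3 N)).
It fails at once if a dish or loose bystander is lifted, carried or pushed out of its place by more than 6 mm (distance of any of dish_green, dish_blue, dish_red, dish_yellow, jar, marker, timer from where it was at the start of the episode above 0.006 m).
It fails at once if a wrong dish or chamber is pointed at (grasp point within 20 mm of its middle seen from above, and less than 60 mm above it) ((horizontal distance between the grasp point and dish_blue below 0.02 m and z of the grasp point in the frame of dish_blue between 0.018 and 0.078 m) or (horizontal distance between the grasp point and dish_red below 0.02 m and z of the grasp point in the frame of dish_red between 0.018 and 0.078 m) or (horizontal distance between the grasp point and dish_yellow below 0.02 m and z of the grasp point in the frame of dish_yellow between 0.018 and 0.078 m) or (horizontal distance between the grasp point and chamber_blue below 0.02 m and z of the grasp point in the frame of chamber_blue between 0.008 and 0.068 m) or (horizontal distance between the grasp point and chamber_red below 0.02 m and z of the grasp point in the frame of chamber_red between 0.008 and 0.068 m) or (horizontal distance between the grasp point and chamber_yellow below 0.02 m and z of the grasp point in the frame of chamber_yellow between 0.008 and 0.068 m)).
It also fails if it takes over 72 s, if anything falls off the work surface, if the arm or the gripper's body presses on something with over 40 N, if the wrist force passes 120 N, or if a joint passes its speed limit or range.

ROBOT

A 6-joint arm with a two-finger parallel gripper is mounted at the origin on the work surface. World frame = base frame: x ahead of the robot, y to its left, z up, the work surface at z = 0. Lengths are in m, angles in rad, forces in N, time in s.
With the tool pointing down it reaches from about 0.375 to 0.9 m from the base axis. Payload 3.1 kg.
Tool frame: the origin (TCP) lies midway between the tips of the shut fingers; the grasp point (between the pads) lies 19 mm behind it; y points along the fingers, x is the direction in which the jaws open and shut, and the axes are right-handed (so a half turn about y gives the same grasp; the last joint's range is limited). The gripper opens to 87 mm and grips with 3 to 60 N. Pads are 19 mm wide; open, the fingers measure 117 mm over their backs; the gripper's body (75 mm by 190 mm) begins 51 mm behind the grasp point.
Start: joints at [-0.178, 0.527, 1.433, -0, 1.181, -0.178], TCP at [0.625, 0, 0.223] pointing down, gripper open.
Joint ranges: [-3.08, 3.08], [-0.75, 2.2], [0.22, 2.44], [-1.43, 4.57], [0, 2.65], [-2.85, 2.85]. Speed limits (rad/s): [2.79, 2.79, 3.14, 3.14, 3.14, 3.14].

INTERFACE

Orientations are given as a unit quaternion [x, y, z, w].
In Python, from rig import * gives the robot as it stands.
- The arm moves only by the tool jog_arm, never from a script. Its argument "series" is a list of rows, each a list of 7 numbers: the shift along the tool's x, y, z in mm, then the turn, a rotation vector about the tool's x, y, z in rad, then the gripper's target within -1 to 1 (shut at 1, half-way at 0, fully open at -1). A call has 1 to 20 rows; each row is the pose to reach, as a shift and turn from the pose commanded when the call began, along the tool's axes at that moment; what a row does not reach only later rows make up. A row lasts 1/8 s, in which the tool goes at most 62.5 mm and 10.7 degrees, less where a joint would pass 70% of its speed; a pose out of reach is approached as far as the arm can. A call with a gripper value outside its range is refused whole. The fingers move at their own pace and stop on an object; "grip_force" is the grip in N (left out, the last holds). Time passes only in rows, so rows that repeat a pose let the fingers close. It gives the time, the measured TCP pose, the force and the opening at its end, in the units of the state.
- get_obs(): the state, without advancing time (a new reading comes with each control period).
- camera(name): name is "scene" or "side" or "wrist"; returns a dict with "img" (400x640x3 uint8, red, green, blue), "depth" (400x640 float32, m along the optical axis (not along the pixel's ray), 0 where there is no reading), "camera_matrix" (3x3 intrinsics, pixels), "rvec" (rotation vector, rad) and "tvec" (3), from world to camera coordinates, as OpenCV has them. Camera axes: x right, y down, z forward; pixel columns grow to the right and rows downward; lengths in m; the calibration is good to about 2 mm. The wrist camera is an equidistant fisheye: a pixel r from the principal point sees the ray r / f radians off the axis. A picture is of the moment at which its call begins.
- hand_in(): hands the job in, once; it reports no verdict.
The state is a dict: "time": time; "q": joint angles; "joint_velocities": joint speeds; "joint_torque": joint torques, N m; "position": TCP position; "tool_rot": TCP orientation; "ft_force": force on the tool from outside, world axes, zero at the start; "moment": the same for the moment, N m; "grip_width": finger opening in m.
Only numpy, scipy, OpenCV 4.12 (cv2) and the standard library are available. Lean on these libraries where they do the work, as an engineer would, in place of code of your own. Each camera call takes 0.05 s, during which the arm holds its last target.

## Working session

There is one attempt and no reset: what is moved stays moved. The work goes in short steps, Python scripts to look and compute and a tool call to move; the robot and the scene stay as the last step left them, time stands still between calls to the robot, and variables do not carry over. Pictures are saved under pics/ and viewed, and the job is handed in when it is done.

Besides the shell and the picture viewer there is one more tool, called after "Emit:" by a JSON object that holds its "op" and its "data". jog_arm: Moves the arm, as the interface text tells. Its arguments: {"type":"object","properties":{"series":{"type":"array","items":{"type":"array","items":{"type":"number"}}},"grip_force":{"type":"number"}},"required":["series"]}

```bash
ls; mkdir -p pics
python3 - <<'E'
from rig import *
import cv2
print(get_obs())
for n in ["scene","side","wrist"]:
    c=camera(n); cv2.imwrite(f"pics/{n}0.png",c["img"][:,:,::-1])
    print(n,c["camera_matrix"],c["rvec"],c["tvec"])
    import numpy as np; np.savez(f"pics/{n}0.npz",**c)
E
```

```text
pics
{'time': 0.0, 'q': array([-1.78472962e-01,  5.28482850e-01,  1.43390440e+00, -1.13531032e-05,
        1.18142217e+00, -1.78490012e-01]), 'joint_velocities': array([ 0.00111079, -0.00017945, -0.00099055,  0.00025961, -0.00039381,
        0.00187089]), 'joint_torque': array([-5.45745443e-04, -4.40045428e+01, -1.76593530e+01,  6.32597599e-02,
        5.83207863e-02, -1.53719384e-04]), 'position': array([6.24255800e-01, 1.77350266e-04, 2.21560741e-01]), 'tool_rot': array([-0.70697086,  0.0007644 ,  0.00077951,  0.70724184]), 'ft_force': array([-0.47802492, -0.04458464,  0.19626072]), 'moment': array([-0.04784909, -0.03367101,  0.03782764]), 'grip_width': 0.08719636177776018}
scene [[439.57453668   0.         314.73241882]
 [  0.         439.57453668 203.30054735]
 [  0.           0.           1.        ]] [ 1.21216329  2.54789237 -0.68749764] [ 0.36361017 -0.33689248  1.33246194]
side [[429.79813041   0.         320.96473018]
 [  0.         429.79813041 199.13704136]
 [  0.           0.           1.        ]] [ 1.9866844  -0.82027268  0.452814  ] [-0.41760483  0.31441748  0.70399216]
wrist [[309.70691629   0.         322.18319093]
 [  0.         309.70691629 199.35730911]
 [  0.           0.           1.        ]] [-2.86287639e+00  8.45686541e-04  2.68516838e-03] [-0.62452697 -0.03247998  0.39069912]
```

View pics/scene0.png

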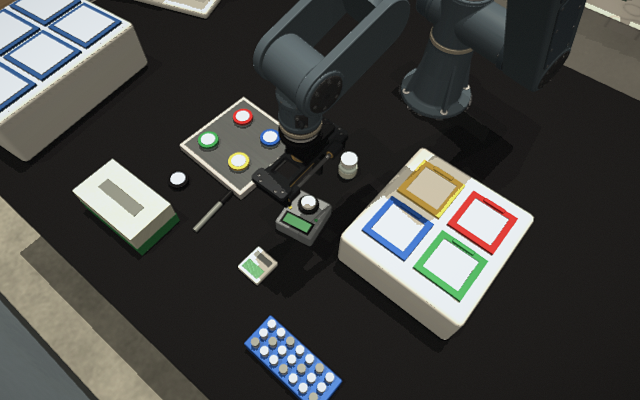

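View pics/side0.png

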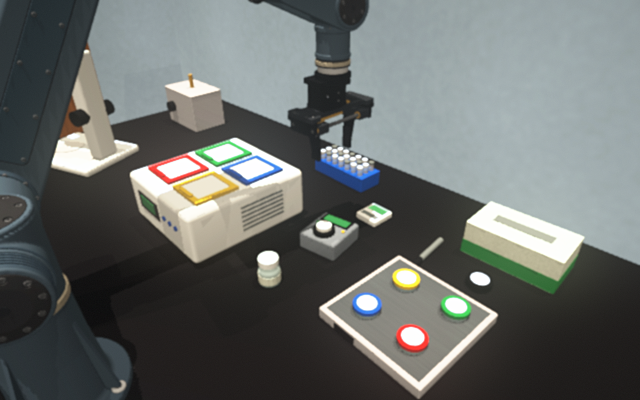

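View pics/wrist0.png

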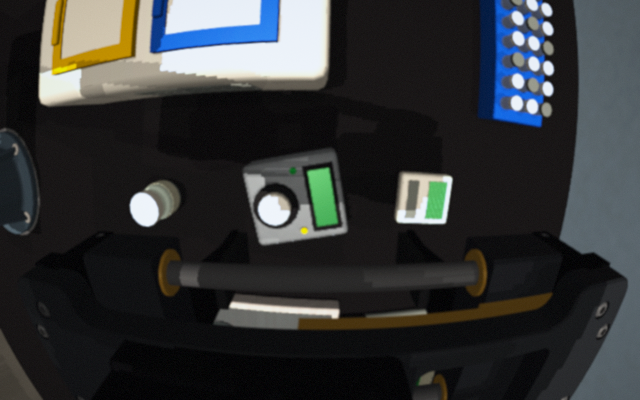

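The scene camera shows the green dish at (208,140) on the dark plate and the green chamber at (450,264). The white button is on the console at (309,203). In the side view they are at (456,306), (223,153) and (324,228).

Things that could be mistaken for the targets:
- **Dish:** black look-alike dish (178,180), the red, blue and yellow dishes, green timer face (258,265), green-based tissue box (150,230).
- **Chamber:** the blue, red and yellow chambers, and the other blue-framed unit at top left.
- **Button:** jar cap (348,158).

Next I measure the positions.

```bash
cat > h.py <<'E'
import numpy as np,cv2
def load(n):
    return dict(np.load(f"pics/{n}.npz"))
def cast(c,uv,z):
    K=c["camera_matrix"];R=cv2.Rodrigues(c["rvec"])[0];t=c["tvec"].ravel()
    d=R.T@np.linalg.inv(K)@np.array([uv[0],uv[1],1.]);o=-R.T@t
    return o+d*(z-o[2])/d[2]
def dep(c,uv):
    K=c["camera_matrix"];R=cv2.Rodrigues(c["rvec"])[0];t=c["tvec"].ravel()
    z=float(c["depth"][int(round(uv[1])),int(round(uv[0]))])
    return R.T@(np.linalg.inv(K)@np.array([uv[0],uv[1],1.])*z-t)
def hullc(c,lo,hi,roi):
    hsv=cv2.cvtColor(c["img"],cv2.COLOR_RGB2HSV);m=cv2.inRange(hsv,lo,hi)
    k=np.zeros_like(m);x0,y0,x1,y1=roi;k[y0:y1,x0:x1]=m[y0:y1,x0:x1]
    cs,_=cv2.findContours(k,cv2.RETR_EXTERNAL,cv2.CHAIN_APPROX_NONE)
    return max(cs,key=cv2.contourArea) if cs else None
E
python3 - <<'E'
from h import *
hs={'red':((0,120,80),(8,255,255)),'green':((45,90,50),(85,255,255)),'blue':((100,120,60),(125,255,255)),'yellow':((15,120,100),(32,255,255))}
W=((0,0,150),(179,70,255))
dish={'scene':{'green':(208,140),'red':(242,117),'yellow':(238,160),'blue':(270,137)},'side':{'green':(456,306),'red':(412,338),'yellow':(406,279),'blue':(367,304)}}
ch={'scene':{'green':(450,264),'red':(483,220),'yellow':(432,188),'blue':(396,228)},'side':{'green':(223,153),'red':(178,168),'yellow':(206,188),'blue':(252,170)}}
for n in['scene','side']:
    c=load(n+'0')
    for nm,T,z,r,st in(('dish',dish,.043,17,'w'),('ch',ch,.148,50,'w')):
        for k,p in T[n].items():
            # white disc/window: component of white around seed
            w=15 if nm=='dish' else 45
            hsv=cv2.cvtColor(c["img"],cv2.COLOR_RGB2HSV)
            m=cv2.inRange(hsv,*((0,0,90),(179,110,255)))
            nl,lab,stt,cen=cv2.connectedComponentsWithStats(m,connectivity=4)
            l=lab[p[1],p[0]]; uv=cen[l]
            cont=cv2.findContours((lab==l).astype(np.uint8),cv2.RETR_EXTERNAL,cv2.CHAIN_APPROX_NONE)[0]
            P=np.array([cast(c,q[0],z)[:2] for q in cont[0]])
            mid,size,ang=cv2.minAreaRect(P.astype(np.float32))
            print(n,nm,k,uv.round(1),'l',l,'mid',np.round(mid,4),'size',np.round(size,4),'ang',round(ang,1),'depthpt',dep(c,p).round(3))
c=load('scene0');print('btn',cast(c,(309,203),.067),dep(c,(309,202)))
c=load('side0');print('btn',cast(c,(324,227),.067),dep(c,(324,227)))
for n,b in(('scene0',(170,90,330,250)),('side0',(280,190,500,390))):
    i=load(n)['img'][b[1]:b[3],b[0]:b[2],::-1];cv2.imwrite(f'pics/crop_{n}.png',cv2.resize(i,None,fx=3,fy=3)[:600,:800])
E
```

```text
scene dish green [207.6 138.4] l 71 mid [ 0.5793 -0.3683] size [0.0375 0.0386] ang 39.5 depthpt [ 0.584 -0.362  0.046]
scene dish red [242.3 115.4] l 62 mid [ 0.4605 -0.3541] size [0.037 0.036] ang 43.3 depthpt [ 0.468 -0.348  0.046]
scene dish yellow [238.  159.9] l 80 mid [ 0.5793 -0.2567] size [0.0391 0.0363] ang 43.5 depthpt [ 0.58  -0.256  0.043]
scene dish blue [269.8 136.2] l 70 mid [ 0.4686 -0.2446] size [0.0378 0.0378] ang 39.5 depthpt [ 0.469 -0.244  0.042]
scene ch green [450.5 264.1] l 111 mid [0.5395 0.3192] size [0.0838 0.083 ] ang 88.6 depthpt [0.54  0.319 0.145]
scene ch red [482.4 221.1] l 97 mid [0.4096 0.3223] size [0.0831 0.0816] ang 88.5 depthpt [0.405 0.323 0.145]
scene ch yellow [430.9 187.6] l 85 mid [0.4065 0.1924] size [0.0822 0.0811] ang 88.5 depthpt [0.406 0.195 0.146]
scene ch blue [397.7 226.8] l 99 mid [0.5361 0.1892] size [0.0831 0.0833] ang 88.6 depthpt [0.541 0.188 0.146]
side dish green [455.8 305.2] l 69 mid [ 0.5792 -0.3665] size [0.0411 0.0405] ang 44.9 depthpt [ 0.579 -0.368  0.041]
side dish red [412.3 335.9] l 72 mid [ 0.4613 -0.3523] size [0.
[... 189 characters left out ...]
66.6 302.3] l 67 mid [ 0.4667 -0.2447] size [0.0391 0.0401] ang 44.9 depthpt [ 0.463 -0.249  0.045]
side ch green [223.1 152.1] l 9 mid [0.5361 0.3175] size [0.0888 0.0865] ang 88.9 depthpt [0.535 0.316 0.146]
side ch red [177.8 167.6] l 11 mid [0.4068 0.3216] size [0.0865 0.085 ] ang 88.0 depthpt [0.407 0.323 0.145]
side ch yellow [204.8 186.1] l 19 mid [0.4039 0.1922] size [0.0815 0.082 ] ang 88.5 depthpt [0.402 0.185 0.146]
side ch blue [251.6 168.2] l 12 mid [0.5331 0.1885] size [0.0858 0.0857] ang 88.5 depthpt [0.531 0.183 0.145]
btn [ 0.57389437 -0.02246673  0.067     ] [ 0.56999845 -0.02565534  0.0632032 ]
btn [ 0.56116019 -0.03666341  0.067     ] [ 0.56069831 -0.03712764  0.06745736]
```

View pics/crop_scene0.png

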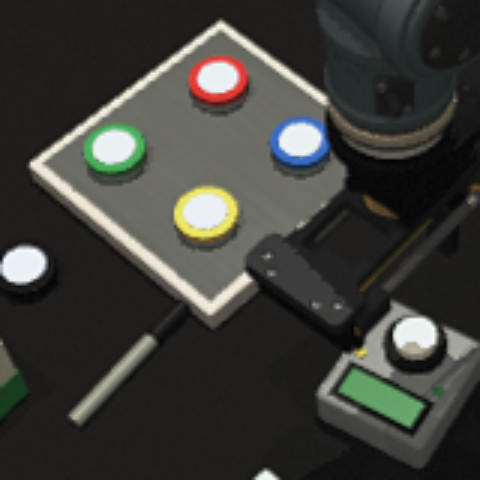

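Both views agree within 3 mm: green dish at about (0.579, -0.367), green window at about (0.538, 0.318), with disc and window sizes matching the ones given. The crop confirms the green-lidded dish at the plate's left corner, and the black look-alike stands off the plate. I'll close the fingers and travel at the present height, about 18 cm above the lids, until I'm over the green dish.

Emit:
{"op": "jog_arm", "data": {"series": [[0, 0, 0, 0, 0, 0, 1], [-3, 0, -20, 0, 0, 0, 1], [-5, 0, -45, 0, 0, 0, 1], [-8, 0, -70, 0, 0, 0, 1], [-11, 0, -95, 0, 0, 0, 1], [-14, 0, -120, 0, 0, 0, 1], [-17, 0, -145, 0, 0, 0, 1], [-20, 0, -170, 0, 0, 0, 1], [-23, 0, -195, 0, 0, 0, 1], [-26, 0, -220, 0, 0, 0, 1], [-29, 0, -245, 0, 0, 0, 1], [-32, 0, -270, 0, 0, 0, 1], [-35, 0, -295, 0, 0, 0, 1], [-38, 0, -320, 0, 0, 0, 1], [-41, 0, -340, 0, 0, 0, 1], [-44, 0, -355, 0, 0, 0, 1], [-45, 0, -367, 0, 0, 0, 1], [-45, 0, -367, 0, 0, 0, 1], [-45, 0, -367, 0, 0, 0, 1], [-45, 0, -367, 0, 0, 0, 1]], "grip_force": 10}}

```text
time: 2.65
position: [0.5802, -0.3661, 0.2226]
tool_rot: [-0.707, -0.0, 0.0, 0.707]
ft_force: [0.1, -0.8, 0.3]
grip_width: 0.0007
```

Run:
```python
from rig import *
from h import *
o=get_obs();print(o['time'],o['position'],o['tool_rot'],o['grip_width'],o['ft_force'])
for n in["scene","side"]:
    c=camera(n);np.savez(f"pics/{n}1.npz",**c);cv2.imwrite(f"pics/{n}1.png",c["img"][:,:,::-1])
ims=[]
for n,p in(('scene',(309,203)),('side',(324,227))):
    c=load(n+'1');x,y=p;i=c['img'][y-25:y+25,x-30:x+30,::-1]
    ims.append(cv2.resize(i,None,fx=8,fy=8,interpolation=0))
    m=cv2.inRange(c['img'],(150,150,150),(255,255,255))
    nl,lab,st,cen=cv2.connectedComponentsWithStats(m,connectivity=4);l=lab[y,x]
    print(n,l,st[l],cen[l],cast(c,cen[l],.067))
cv2.imwrite('pics/btn1.png',cv2.resize(np.hstack(ims),(800,340)))
```

```text
2.65 [ 0.58017587 -0.36610585  0.22260888] [-7.06985637e-01 -3.00296450e-04  3.70417216e-04  7.07227744e-01] 0.0006814008956721747 [ 0.09515325 -0.75367108  0.26053222]
scene 60 [301 196  14  12 131] [307.91603053 201.45801527] [ 0.57222009 -0.02719552  0.067     ]
side 78 [307 213  25  18 199] [320.8040201  223.75879397] [ 0.56518925 -0.02217931  0.067     ]
```

View pics/btn1.png

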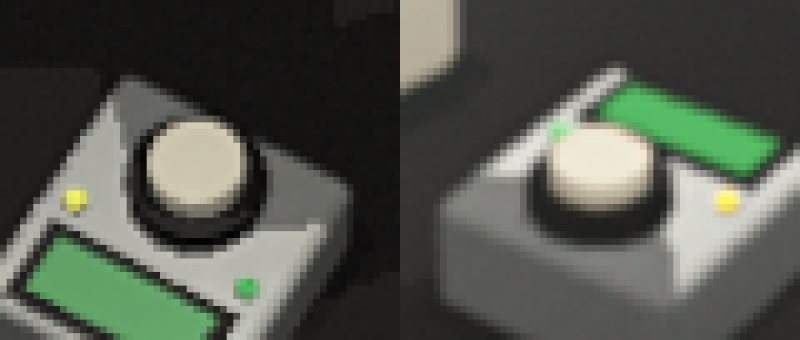

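View pics/side1.png

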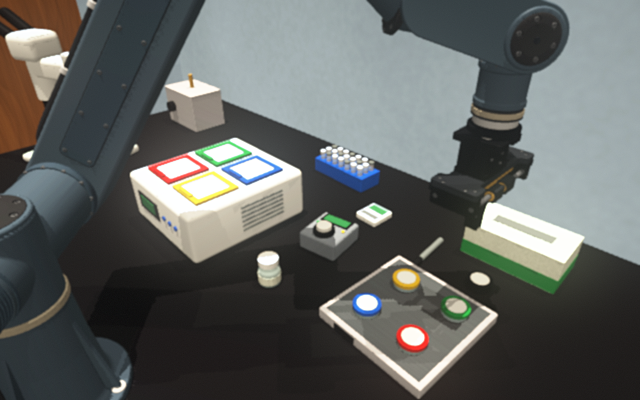

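The gripper is now over the green dish, which is shaded at (456,308), and the dish and button are both clear in view. The tissue box at (520,245) is close, so I'll check its extents before descending, and refine the button position.

Run:
```python
from h import *
s=load('scene0');d=load('side0')
print('btn',cast(s,(308.9,200.6),.067),cast(d,(323.9,224.4),.067))
print('box corners scene',[dep(s,p).round(3) for p in((116,163),(76,193),(140,243),(174,213))])
print('jar',dep(s,(348,157)).round(3), dep(d,(268,256)).round(3))
c=load('side1');print('box min z etc',[dep(c,p).round(3) for p in((485,212),(468,232),(560,262))])
```

```text
btn [ 0.56887199 -0.02688953  0.067     ] [ 0.56838834 -0.02910627  0.067     ]
box corners scene [array([ 0.795, -0.454,  0.087]), array([ 0.909, -0.457,  0.087]), array([ 0.895, -0.263,  0.048]), array([ 0.791, -0.265,  0.044])]
jar [ 0.404 -0.033  0.065] [ 0.407 -0.025  0.064]
box min z etc [array([ 0.852, -0.277,  0.083]), array([ 0.786, -0.274,  0.059]), array([ 0.788, -0.468,  0.082])]
```

The box starts at x of about 0.79 and the gripper body reaches 0.675, so there is room. The button is at (0.5686, -0.028), and both views agree within 2 mm. Next I descend 160 mm to about 2 cm above the lid.

Emit:
{"op": "jog_arm", "data": {"series": [[-1, 15, -1, 0, 0, 0, 1], [-1, 30, -1, 0, 0, 0, 1], [-1, 45, -1, 0, 0, 0, 1], [-1, 60, -1, 0, 0, 0, 1], [-1, 75, -1, 0, 0, 0, 1], [-1, 90, -1, 0, 0, 0, 1], [-1, 105, -1, 0, 0, 0, 1], [-1, 120, -1, 0, 0, 0, 1], [-1, 132, -1, 0, 0, 0, 1], [-1, 142, -1, 0, 0, 0, 1], [-1, 150, -1, 0, 0, 0, 1], [-1, 155, -1, 0, 0, 0, 1], [-1, 159, -1, 0, 0, 0, 1], [-1, 159, -1, 0, 0, 0, 1], [-1, 159, -1, 0, 0, 0, 1], [-1, 159, -1, 0, 0, 0, 1]]}}

```text
time: 4.75
position: [0.5792, -0.3681, 0.0639]
tool_rot: [0.707, 0.0, 0.0, -0.707]
ft_force: [0.3, -0.5, 0.2]
grip_width: 0.0007
```

Run:
```python
from rig import *
from h import *
o=get_obs();print(o['time'],o['position'],o['ft_force'])
c=camera('scene');d=camera('side')
a=c['img'][90:240,130:330,::-1];b=d['img'][200:350,360:560,::-1]
cv2.imwrite('pics/point1.png',cv2.resize(np.hstack([a,b]),(800,300)))
```

```text
4.75 [ 0.57915318 -0.36812211  0.06391843] [ 0.31487658 -0.52414254  0.22811887]
```

View pics/point1.png

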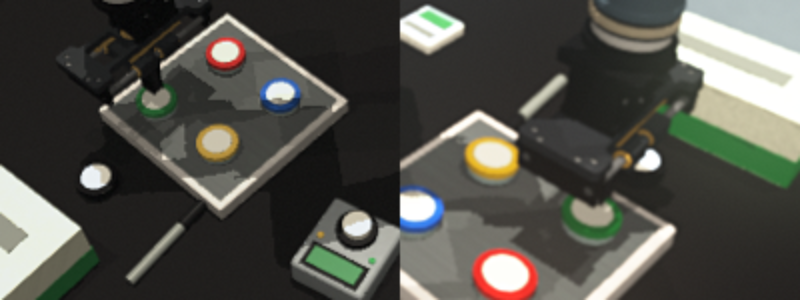

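The fingertips are just above the middle of the green lid in both views, at (155,95) and (595,212) in the crop, and no dish has moved. I'll hold 2.5 s.

Emit:
{"op": "jog_arm", "data": {"series": [[0, 0, 0, 0, 0, 0, 1], [0, 0, 0, 0, 0, 0, 1], [0, 0, 0, 0, 0, 0, 1], [0, 0, 0, 0, 0, 0, 1], [0, 0, 0, 0, 0, 0, 1], [0, 0, 0, 0, 0, 0, 1], [0, 0, 0, 0, 0, 0, 1], [0, 0, 0, 0, 0, 0, 1], [0, 0, 0, 0, 0, 0, 1], [0, 0, 0, 0, 0, 0, 1], [0, 0, 0, 0, 0, 0, 1], [0, 0, 0, 0, 0, 0, 1], [0, 0, 0, 0, 0, 0, 1], [0, 0, 0, 0, 0, 0, 1], [0, 0, 0, 0, 0, 0, 1], [0, 0, 0, 0, 0, 0, 1], [0, 0, 0, 0, 0, 0, 1], [0, 0, 0, 0, 0, 0, 1], [0, 0, 0, 0, 0, 0, 1], [0, 0, 0, 0, 0, 0, 1]]}}

```text
time: 7.35
position: [0.579, -0.368, 0.0636]
tool_rot: [0.707, 0.0, -0.0, -0.707]
ft_force: [0.8, -0.8, -0.5]
grip_width: 0.0008
```

Emit:
{"op": "jog_arm", "data": {"series": [[0, -15, 0, 0, 0, 0, 1], [0, -30, 0, 0, 0, 0, 1], [0, -50, 0, 0, 0, 0, 1], [0, -70, 0, 0, 0, 0, 1], [0, -90, 0, 0, 0, 0, 1], [0, -110, 0, 0, 0, 0, 1], [0, -130, 0, 0, 0, 0, 1], [0, -150, 0, 0, 0, 0, 1], [0, -170, 0, 0, 0, 0, 1], [0, -190, 0, 0, 0, 0, 1], [0, -205, 0, 0, 0, 0, 1], [0, -220, 0, 0, 0, 0, 1], [0, -230, 0, 0, 0, 0, 1], [0, -237, 0, 0, 0, 0, 1], [0, -240, 0, 0, 0, 0, 1], [0, -240, 0, 0, 0, 0, 1], [0, -240, 0, 0, 0, 0, 1]]}}

```text
time: 9.48
position: [0.5787, -0.3678, 0.3028]
tool_rot: [-0.707, 0.0, 0.0, 0.707]
ft_force: [0.5, -0.3, -0.7]
grip_width: 0.0004
```

Emit:
{"op": "jog_arm", "data": {"series": [[-1, 0, 8, 0, 0, 0, 1], [-2, 0, 25, 0, 0, 0, 1], [-3, 0, 50, 0, 0, 0, 1], [-5, 0, 75, 0, 0, 0, 1], [-6, 0, 100, 0, 0, 0, 1], [-8, 0, 125, 0, 0, 0, 1], [-9, 0, 150, 0, 0, 0, 1], [-11, 0, 175, 0, 0, 0, 1], [-12, 0, 200, 0, 0, 0, 1], [-14, 0, 225, 0, 0, 0, 1], [-15, 0, 250, 0, 0, 0, 1], [-17, 0, 275, 0, 0, 0, 1], [-18, 0, 300, 0, 0, 0, 1], [-20, 0, 325, 0, 0, 0, 1], [-21, 0, 350, 0, 0, 0, 1], [-23, 0, 375, 0, 0, 0, 1], [-24, 0, 390, 0, 0, 0, 1], [-25, 0, 400, 0, 0, 0, 1], [-25, 0, 400, 0, 0, 0, 1], [-25, 0, 400, 0, 0, 0, 1]]}}

```text
time: 11.98
position: [0.5542, 0.0314, 0.3035]
tool_rot: [0.707, -0.0, 0.0, -0.707]
ft_force: [0.2, -0.4, 0.5]
grip_width: 0.0007
```

Emit:
{"op": "jog_arm", "data": {"series": [[-1, 0, 8, 0, 0, 0, 1], [-2, 0, 25, 0, 0, 0, 1], [-3, 0, 50, 0, 0, 0, 1], [-5, 0, 75, 0, 0, 0, 1], [-6, 0, 100, 0, 0, 0, 1], [-8, 0, 125, 0, 0, 0, 1], [-9, 0, 150, 0, 0, 0, 1], [-11, 0, 175, 0, 0, 0, 1], [-12, 0, 200, 0, 0, 0, 1], [-13, 0, 225, 0, 0, 0, 1], [-14, 0, 250, 0, 0, 0, 1], [-15, 0, 270, 0, 0, 0, 1], [-16, 0, 280, 0, 0, 0, 1], [-16, 0, 286, 0, 0, 0, 1], [-16, 0, 286, 0, 0, 0, 1], [-16, 0, 286, 0, 0, 0, 1], [-16, 0, 286, 0, 0, 0, 1]]}}

```text
time: 14.1
position: [0.5381, 0.3174, 0.3036]
tool_rot: [0.707, -0.0, 0.0, -0.707]
ft_force: [0.7, 0.3, 0.1]
grip_width: 0.0006
```

Run:
```python
from rig import *
from h import *
o=get_obs();print(o['time'],o['position'],o['ft_force'],o['q'])
c=camera('scene');d=camera('side')
a=c['img'][100:350,320:560,::-1];b=d['img'][50:300,100:340,::-1]
cv2.imwrite('pics/above2.png',cv2.resize(np.hstack([a,b]),(800,416)))
```

```text
14.1 [0.53813582 0.3174262  0.30358859] [0.73047743 0.26971388 0.13246839] [ 3.54377588e-01  4.50815119e-01  1.33320294e+00 -1.15753948e-04
  1.35767185e+00  3.55285415e-01]
```

View pics/above2.png

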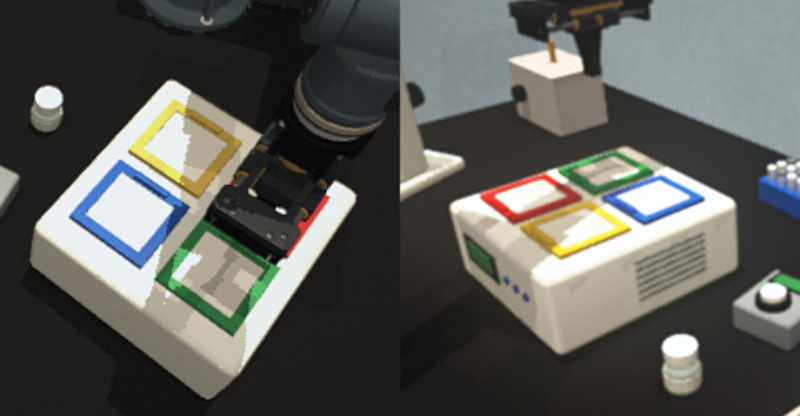

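The closed fingers at (593,70) hang above the green window at (605,170), at the expected height, and everything below is clear. I'll descend 135 mm and hold.

Emit:
{"op": "jog_arm", "data": {"series": [[0, 15, 0, 0, 0, 0, 1], [0, 30, 0, 0, 0, 0, 1], [0, 45, 0, 0, 0, 0, 1], [0, 60, 0, 0, 0, 0, 1], [0, 75, 0, 0, 0, 0, 1], [0, 90, 0, 0, 0, 0, 1], [0, 103, 0, 0, 0, 0, 1], [0, 114, 0, 0, 0, 0, 1], [0, 123, 0, 0, 0, 0, 1], [0, 129, 0, 0, 0, 0, 1], [0, 133, 0, 0, 0, 0, 1], [0, 135, 0, 0, 0, 0, 1], [0, 135, 0, 0, 0, 0, 1], [0, 135, 0, 0, 0, 0, 1]]}}

```text
time: 15.95
position: [0.5382, 0.3181, 0.1689]
tool_rot: [-0.707, -0.0, -0.0, 0.707]
ft_force: [0.5, 0.2, -0.3]
grip_width: 0.0
```

Run:
```python
from rig import *
from h import *
o=get_obs();print(o['time'],o['position'],o['ft_force'])
c=camera('scene');d=camera('side')
a=c['img'][100:350,320:560,::-1];b=d['img'][50:300,100:340,::-1]
cv2.imwrite('pics/point2.png',cv2.resize(np.hstack([a,b]),(800,416)))
```

```text
15.95 [0.53817646 0.31811959 0.16887712] [ 0.49973476  0.21223247 -0.32118074]
```

View pics/point2.png

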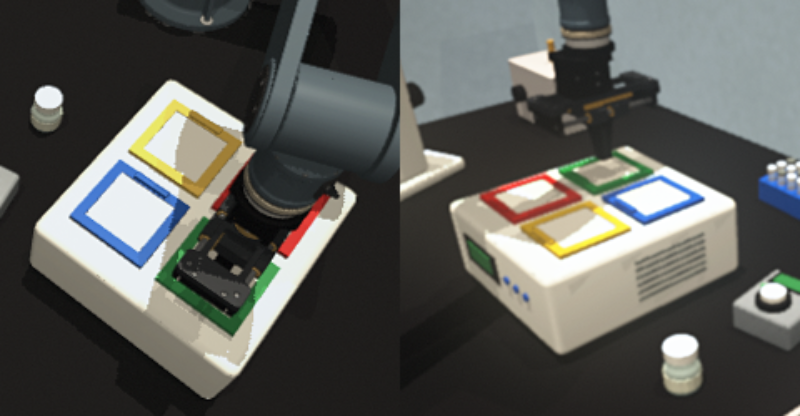

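Emit:
{"op": "jog_arm", "data": {"series": [[0, 0, 0, 0, 0, 0, 1], [0, 0, 0, 0, 0, 0, 1], [0, 0, 0, 0, 0, 0, 1], [0, 0, 0, 0, 0, 0, 1], [0, 0, 0, 0, 0, 0, 1], [0, 0, 0, 0, 0, 0, 1], [0, 0, 0, 0, 0, 0, 1], [0, 0, 0, 0, 0, 0, 1], [0, 0, 0, 0, 0, 0, 1], [0, 0, 0, 0, 0, 0, 1], [0, 0, 0, 0, 0, 0, 1], [0, 0, 0, 0, 0, 0, 1], [0, 0, 0, 0, 0, 0, 1], [0, 0, 0, 0, 0, 0, 1], [0, 0, 0, 0, 0, 0, 1], [0, 0, 0, 0, 0, 0, 1], [0, 0, 0, 0, 0, 0, 1], [0, 0, 0, 0, 0, 0, 1], [0, 0, 0, 0, 0, 0, 1], [0, 0, 0, 0, 0, 0, 1]]}}

```text
time: 18.55
position: [0.538, 0.318, 0.1685]
tool_rot: [0.707, 0.0, -0.0, -0.707]
ft_force: [0.4, 0.9, 0.8]
grip_width: 0.0005
```

The tips stand just above the green window's middle at (603,155) in the crop, with no contact force, and the 2.5 s hold is done. Next I go up and across to the button.

Emit:
{"op": "jog_arm", "data": {"series": [[0, -15, 0, 0, 0, 0, 1], [0, -35, 0, 0, 0, 0, 1], [0, -60, 0, 0, 0, 0, 1], [0, -85, 0, 0, 0, 0, 1], [0, -105, 0, 0, 0, 0, 1], [0, -122, 0, 0, 0, 0, 1], [0, -132, 0, 0, 0, 0, 1], [0, -135, 0, 0, 0, 0, 1], [0, -135, 0, 0, 0, 0, 1], [0, -135, 0, 0, 0, 0, 1]]}}

```text
time: 19.8
position: [0.5376, 0.3179, 0.3026]
tool_rot: [0.707, -0.001, -0.001, -0.707]
ft_force: [-0.0, 0.6, -0.2]
grip_width: 0.0005
```

Emit:
{"op": "jog_arm", "data": {"series": [[1, 0, -8, 0, 0, 0, 1], [2, 0, -25, 0, 0, 0, 1], [4, 0, -50, 0, 0, 0, 1], [7, 0, -75, 0, 0, 0, 1], [9, 0, -100, 0, 0, 0, 1], [11, 0, -125, 0, 0, 0, 1], [13, 0, -150, 0, 0, 0, 1], [15, 0, -175, 0, 0, 0, 1], [17, 0, -200, 0, 0, 0, 1], [20, 0, -225, 0, 0, 0, 1], [22, 0, -250, 0, 0, 0, 1], [24, 0, -275, 0, 0, 0, 1], [27, 0, -300, 0, 0, 0, 1], [29, 0, -320, 0, 0, 0, 1], [30, 0, -336, 0, 0, 0, 1], [31, 0, -346, 0, 0, 0, 1], [31, 0, -346, 0, 0, 0, 1], [31, 0, -346, 0, 0, 0, 1], [31, 0, -346, 0, 0, 0, 1]]}}

```text
time: 22.18
position: [0.5689, -0.0273, 0.3035]
tool_rot: [-0.707, -0.0, 0.0, 0.707]
ft_force: [1.1, 0.3, 0.8]
grip_width: 0.0005
```

Emit:
{"op": "jog_arm", "data": {"series": [[0, 20, 0, 0, 0, 0, 1], [0, 40, 0, 0, 0, 0, 1], [0, 60, 0, 0, 0, 0, 1], [0, 80, 0, 0, 0, 0, 1], [0, 100, 0, 0, 0, 0, 1], [0, 120, 0, 0, 0, 0, 1], [0, 140, 0, 0, 0, 0, 1], [0, 160, 0, 0, 0, 0, 1], [0, 180, 0, 0, 0, 0, 1], [0, 195, 0, 0, 0, 0, 1], [0, 205, 0, 0, 0, 0, 1], [0, 212, 0, 0, 0, 0, 1], [0, 216, 0, 0, 0, 0, 1], [0, 216, 0, 0, 0, 0, 1], [0, 216, 0, 0, 0, 0, 1], [0, 216, 0, 0, 0, 0, 1]]}}

```text
time: 24.18
position: [0.5692, -0.028, 0.0879]
tool_rot: [0.707, 0.0, 0.0, -0.707]
ft_force: [-0.6, -0.1, 0.3]
grip_width: 0.0002
```

Run:
```python
from rig import *
from h import *
o=get_obs();print(o['time'],o['position'],o['ft_force'])
c=camera('scene');d=camera('side')
a=c['img'][150:270,230:390,::-1];b=d['img'][170:290,250:410,::-1]
cv2.imwrite('pics/point3.png',cv2.resize(np.hstack([a,b]),(800,300)))
```

```text
24.175 [ 0.56923716 -0.02803806  0.08793419] [-0.59605675 -0.13656248  0.31308094]
```

View pics/point3.png

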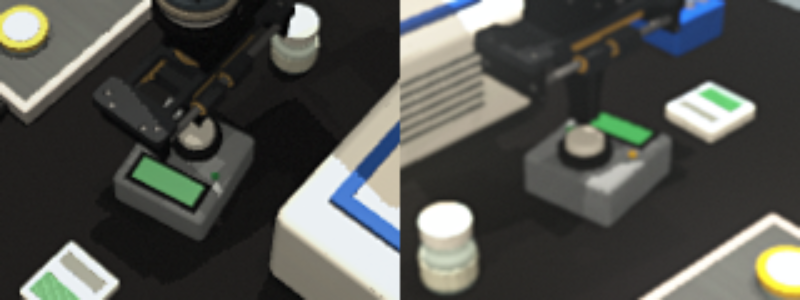

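The tips are about 2 cm above the button's middle, at (197,130) and (586,140) in the crop. I press slowly: 27 mm brings the tips to about the bottom of travel at 61 mm.

Emit:
{"op": "jog_arm", "data": {"series": [[0, 8, 0, 0, 0, 0, 1], [0, 14, 0, 0, 0, 0, 1], [0, 18, 0, 0, 0, 0, 1], [0, 21, 0, 0, 0, 0, 1], [0, 23, 0, 0, 0, 0, 1], [0, 25, 0, 0, 0, 0, 1], [0, 26, 0, 0, 0, 0, 1], [0, 27, 0, 0, 0, 0, 1], [0, 27, 0, 0, 0, 0, 1], [0, 27, 0, 0, 0, 0, 1], [0, 27, 0, 0, 0, 0, 1]]}}

```text
time: 25.65
position: [0.5687, -0.0279, 0.0614]
tool_rot: [0.707, -0.0, -0.0, -0.707]
ft_force: [-3.1, 1.0, 8.7]
grip_width: 0.0004
```

The wrist reads 8.7 N at z=61.4 mm, above the 5 N needed, so the button is down. I'll press 1 mm more for margin, then release and lift.

Emit:
{"op": "jog_arm", "data": {"series": [[0, 1, 0, 0, 0, 0, 1], [0, 1, 0, 0, 0, 0, 1], [0, 1, 0, 0, 0, 0, 1]]}}

```text
time: 26.02
position: [0.5687, -0.0279, 0.0612]
tool_rot: [0.707, 0.0, -0.0, -0.707]
ft_force: [-4.3, 1.3, 14.3]
grip_width: 0.0001
```

Emit:
{"op": "jog_arm", "data": {"series": [[0, -5, 0, 0, 0, 0, 1], [0, -12, 0, 0, 0, 0, 1], [0, -25, 0, 0, 0, 0, 1], [0, -45, 0, 0, 0, 0, 1], [0, -70, 0, 0, 0, 0, 1], [0, -95, 0, 0, 0, 0, 1], [0, -120, 0, 0, 0, 0, 1], [0, -140, 0, 0, 0, 0, 1], [0, -155, 0, 0, 0, 0, 1], [0, -160, 0, 0, 0, 0, 1], [0, -160, 0, 0, 0, 0, 1], [0, -160, 0, 0, 0, 0, 1], [0, -160, 0, 0, 0, 0, 1]]}}

```text
time: 27.65
position: [0.5685, -0.0279, 0.2188]
tool_rot: [-0.707, 0.001, 0.001, 0.707]
ft_force: [0.5, 0.5, 0.6]
grip_width: 0.0006
```

Run:
```python
from rig import *
from h import *
o=get_obs();print(o['time'],o['position'],o['ft_force'])
c=camera('scene');d=camera('side')
cv2.imwrite('pics/end.png',cv2.resize(np.hstack([c['img'],d['img']])[:,:,::-1],(800,250)))
cv2.imwrite('pics/endside.png',d['img'][:,:,::-1])
old=load('side0');m=cv2.absdiff(old['img'],d['img']).max(2)
print('btn depth pt',dep(d,(324,224)).round(4))
for n,cc,T in(('side',d,{'green':(456,306),'red':(412,338),'yellow':(406,279),'blue':(367,304)}),):
    mm=cv2.inRange(cv2.cvtColor(cc["img"],cv2.COLOR_RGB2HSV),(0,0,90),(179,110,255))
    nl,lab,st,cen=cv2.connectedComponentsWithStats(mm,connectivity=4)
    for k,p in T.items(): print(k,cast(cc,cen[lab[p[1],p[0]]],.043).round(4))
```

```text
27.65 [ 0.56854697 -0.02788492  0.21875034] [0.53516124 0.45092064 0.56778098]
btn depth pt [ 0.5692 -0.0286  0.0674]
green [ 0.5787 -0.3673  0.043 ]
red [ 0.461  -0.3524  0.043 ]
yellow [ 0.578  -0.2549  0.043 ]
blue [ 0.4668 -0.2447  0.043 ]
```

View pics/endside.png

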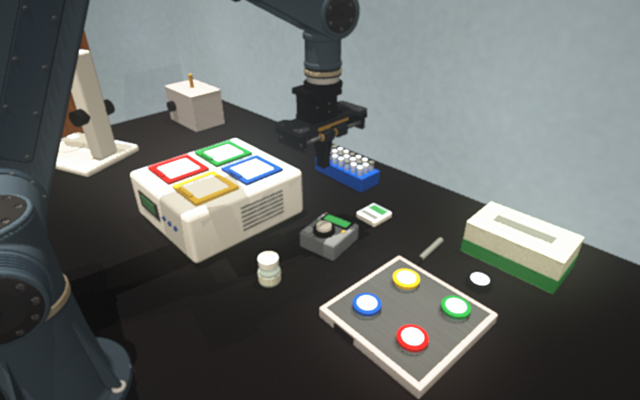

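The press bottomed out: a further 1 mm of command raised the force to 14 N with no real travel. The button is up again at 67 mm, the dishes and bystanders are in place, and the arm is clear at z=0.219.

Run:
```python
from rig import *
print(hand_in())
```

```text
the job is handed in; nothing more can be done
None
```

I did the witness check in order and handed it in at about 28 s of the 72 s; `hand_in()` gives no verdict, so I can't confirm a pass.

- **Green dish:** I pointed with closed fingers about 2 cm above the middle of the lid and held for 2.5 s or more.
- **Green window:** I pointed about 2 cm above its middle and held for 2.5 s or more.
- **Button:** I pressed it to its stop (14 N, tips at 61 mm), then let go and lifted clear.
- **Travel:** Between targets the fingertips stayed more than 15 cm above the other dishes and chambers.

**Last checks:**
- The button's top is back at 67 mm, so it is up.
- All four dishes are within 1–2 mm of where they were first measured.
- By eye in the side view, the jar, marker and timer look unmoved; I did not measure them.
- The wrist force was about zero except during the press, and the arm ended clear of everything.

No check failed. My first rough button positions from the two cameras were about 2 cm apart. Picking the top-face centre more carefully brought them within 2–3 mm before I pressed.

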